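# Find the shutter key that still snaps and lock it on

### The job

One of the three identical push keys on the shutter console still snaps and stays down; the other two are worn out and stay soft to the bottom. Press the keys one at a time with the closed fingers, slowly and gently (keep under 10 N), until you feel one break over and lock down; then pick up the loose cover standing beside the console and set it over that key so that it sits flush on the console. Leave the other things on the table where they are.

Things in the scene. Friction and masses are not known exactly. Their poses are not given: they have to be found in the camera images.
- console: grey control box with aluminium top plate, fixed, 84 (x) x 232 (y) x 45 mm; origin at the centre of its underside, y along its row of three bays 75 mm apart. In each bay a 38 mm steel collar stands 5 mm above the plate; through it rises a flat round black key head, 27 mm across, whose top when untouched is anywhere from 18 to 27 mm above the plate, different for each key and not measured
- bay_left (a point): centre of the bay at the console's +y end, at the height of the top plate (45 mm above the table); the key's vertical axis passes through it
- bay_mid (a point): centre of the middle bay, at the height of the top plate
- bay_right (a point): centre of the bay at the console's -y end, at the height of the top plate
- key_a (a joint): travel of one key in m, 0 untouched, growing downward; which bay it sits in is not known and varies. Sound key (any of the three): 1.5 N at first touch, climbing to about 7.4 N at 4.5 mm, then falling to nothing at about 10.3 mm; from there it runs down by itself and stays at 12 mm
- key_b (a joint): travel of another key in m, same meaning, bay not known. The two soft keys (any of the three): resistance climbs steadily without a drop, from 1.6 N to 4 N (one) or 6.5 N (the other) at 12 mm, and the key comes up again when let go
- key_c (a joint): travel of the remaining key in m, same meaning, bay not known. Every key has a hard stop at 12 mm
- cover: loose grey plastic cylinder, 47 mm across, 38 mm tall, 50 to 80 g, small grip ribs, grip it round the side; origin at the centre of its lower rim. A bore from below, 41 mm wide, 16 mm deep, goes over a 38 mm collar until the rim rests on the top plate. Over a locked-down key it drops flush; a key that is up holds it 2 mm or more too high
- objective: bystander: microscope objective 31 mm in diameter, 50 mm tall, standing behind the console; origin at the centre of its underside
- sensor_puck: bystander: flat black power meter sensor puck 52 x 41 x 15 mm behind the console; origin near the centre of its underside
- lens_tube: bystander: black lens tube 31 mm in diameter, 30 mm tall, standing behind the console; origin at the centre of its underside
- bed_a (a joint): sinking of the overload spring under key_a, in m: 0 until that key is pressed with over 9 N (on its stop), then 0.1 mm more for each further N; beyond 0.3 mm (12 N) the key is overloaded
- bed_b (a joint): sinking of the overload spring under key_b, in m: 0 until that key is pressed with over 9 N (on its stop), then 0.1 mm more for each further N; beyond 0.3 mm (12 N) the key is overloaded
- bed_c (a joint): sinking of the overload spring under key_c, in m: 0 until that key is pressed with over 9 N (on its stop), then 0.1 mm more for each further N; beyond 0.3 mm (12 N) the key is overloaded
Things that resemble listed ones, but are neither listed nor needed, are in the scene too. Leave any blue or orange look-alike of the cover alone.

How it is judged:
On the way, in this order (a step that is already met when the one before it is completed fails the run):
1. the sound key has snapped and locked down while the cover still stands where it was (value of joint key_b above 0.0112 m and distance of cover from where it was at the start of the episode below 0.02 m), for 0.2 s.
2. the cover has been lifted (height (world z) of cover above 0.055 m), for 0.1 s.
At the end, for the whole second after the job is handed in: the key that snaps is locked down (travel over 11.2 mm), the soft keys are up (under 1 mm), and the cover stands at rest, upright within 0.04 rad, centred on a bay within 4 mm, its rim less than 1.2 mm above the console's top plate, which is possible only over the locked key (value of joint key_b above 0.0112 m and value of joint each of key_a, key_c below 0.001 m and (horizontal distance between cover and bay_left below 0.004 m or horizontal distance between cover and bay_mid below 0.004 m or horizontal distance between cover and bay_right below 0.004 m) and z of cover in the frame of console between 0.0435 and 0.0462 m and angle between cover's own z axis and vertical below 0.04 rad and linear speed of cover below 0.01 m/s); the robot touches nothing.
It fails at once if a key is pressed with more than 12 N, sinking its overload spring by more than 0.3 mm (value of joint any of bed_a, bed_b, bed_c above 0.0003 m).
It fails at once if a bystander is moved by more than 15 mm (distance of any of objective, sensor_puck, lens_tube from where it was at the start of the episode above 0.015 m).
It also fails if it takes over 72 s, if anything falls off the work surface, if the arm or the gripper's body presses on something with over 40 N, if the wrist force passes 120 N, or if a joint passes its speed limit or range.

### The arm

A 6-joint arm with a two-finger parallel gripper is mounted at the origin on a cart in front of the work surface, level with it; the furniture and walls round the work are solid. World frame = base frame: x ahead of the robot, y to its left, z up, the work surface at z = 0. Lengths are in m, angles in rad, forces in N, time in s.
With the tool pointing down it reaches from about 0.225 to 0.875 m from the base axis. Payload 3.4 kg.
Tool frame: the origin (TCP) lies at the very end of the fingers, on their centre line; the grasp point (between the pads) lies 19 mm behind it; z points along the fingers, y is the direction in which the jaws open and shut (so a half turn about z gives the same grasp; the last joint's range is limited). The gripper opens to 85 mm and grips with 20 to 120 N. Pads are 22 mm wide; open, the fingers measure 114 mm over their backs; the gripper's body (76 mm by 85 mm) begins 54 mm behind the grasp point. The pads swing forward as they close: fully open they stand 13 mm farther back than shut.
Start: joints at [1.209, 0.276, 1.505, -0, 1.361, -0.121], TCP at [0.137, 0.558, 0.205] pointing down, gripper open.
Joint ranges: [-2.89, 2.89], [-0.75, 2.08], [0.22, 2.7], [-1.18, 4.32], [0.11, 2.71], [-2.7, 2.7]. Speed limits (rad/s): [2.57, 2.57, 3.14, 3.14, 3.14, 3.14].

### API

Orientations are given as a unit quaternion [w, x, y, z].
In Python, from rig import telemetry, cams, sign_off, spotter gives the robot as it stands.
- The arm moves only by the tool servo_tool, never from a script. Its argument "steps" is a list of rows, each a list of 6 numbers: the shift along the tool's x, y, z in mm, then the turn, a rotation vector about the tool's x, y, z in degrees. In form: [[x, y, z, ax, ay, az], ...]. A call has 1 to 8 rows; each row is the pose to reach, as a shift and turn from the pose commanded when the call began, along the tool's axes at that moment; what a row does not reach only later rows make up. A row lasts 1/10 s, in which the tool goes at most 50 mm and 8.59 degrees, less where a joint would pass 70% of its speed; a pose out of reach is approached as far as the arm can. A call with a gripper value outside its range is refused whole. "hand" is the closure in counts, from 0 (fully open) to 255 (shut), set as the call begins (left out, the last holds). The fingers move at their own pace and stop on an object; "grip_force" is the grip in N (left out, the last holds). Time passes only in rows, so rows that repeat a pose let the fingers close. It gives the time, the measured TCP pose, the force and the opening at its end, in the units of the state.
- telemetry.get_state(): the state, without advancing time (a new reading comes with each control period).
- cams.get_image(name): name is "scene" or "top" or "wrist"; returns (picture, depth): 420x560x3 uint8, red, green, blue; 420x560 float32, m along the optical axis (not along the pixel's ray), 0 where there is no reading.
- cams.camera_model(name): a dict with "camera_matrix" (3x3 intrinsics, pixels), "D" ([k1, k2, p1, p2, k3] as OpenCV has them; the pictures are not rectified), "origin" and "rotation" of the camera in the world; the wrist camera has in their place "tool_from_camera" (4x4, takes a point from camera to tool coordinates, whose origin is the TCP and whose axes are the flange's). Camera axes: x right, y up, looking along -z (the intrinsics and any distortion apply to the point x, -y, -z); pixel columns grow to the right and rows downward; lengths in m; the calibration is good to about 2 mm. A picture is of the moment at which its call begins: read the wrist's pose just before it. camera_model takes no time and is no camera call.
- sign_off(): hands the job in, once; it reports no verdict.
Trained networks look in the newest picture that a camera, given by its name, has taken for a name from the list of things; names that differ only in an ending like _2 or _b are one class to them, and where a whole thing is asked for, a point or a joint stands for the part that bears it (a point fixed in the world has none). Each returns a list of dicts, best first, with "conf" (0 to 1); they miss things now and then, are a little off and sometimes report something else, mostly with a low value. They report only what shows in the picture. A call takes as long as a camera call. They do not tell look-alikes from the thing itself.
- spotter.outline_of(query, camera): "region" (420x560 bool, what is visible of it) and "rect" ([left, top, width, height] in pixels, round what is visible of it).
The state is a dict: "clock": time; "qpos": joint angles; "qd": joint speeds; "effort": joint torques, N m; "position": TCP position; "ee_rot": TCP orientation; "contact_force": force on the tool from outside, world axes, zero at the start; "moment": the same for the moment, N m; "width": finger opening in m.
Only numpy, scipy, OpenCV 4.12 (cv2) and the standard library are available. Lean on these libraries where they do the work, as an engineer would, in place of code of your own. Each camera call takes 0.05 s, during which the arm holds its last target.

## Working session

There is one attempt and no reset: what is moved stays moved. The work goes in short steps, Python scripts to look and compute and a tool call to move; the robot and the scene stay as the last step left them, time stands still between calls to the robot, and variables do not carry over. Pictures are saved under pics/ and viewed, and the job is handed in when it is done.

Besides the shell and the picture viewer there is one more tool, called in YAML: its name, and indented under it one key for each argument. servo_tool: Moves the arm, as the interface text tells. Its arguments: {"type":"object","properties":{"steps":{"type":"array","items":{"type":"array","items":{"type":"number"}}},"hand":{"type":"number"},"grip_force":{"type":"number"}},"required":["steps"]}

```bash
ls; mkdir -p pics
cat > h.py <<'E'
import numpy as np, cv2
from rig import telemetry, cams, sign_off, spotter
E
python3 - <<'E'
from h import *
print(telemetry.get_state())
for n in ["scene","top"]:
    im,d=cams.get_image(n); cv2.imwrite(f"pics/{n}0.png",im[:,:,::-1]); np.savez(f"{n}0.npz",im=im,d=d)
    print(n,cams.camera_model(n))
print(cams.camera_model("wrist"))
E
```

```text
pics
{'clock': 0.0, 'qpos': array([ 1.20901289e+00,  2.76602507e-01,  1.50611312e+00, -3.25797390e-06,
        1.36069917e+00, -1.20992846e-01]), 'qd': array([ 0.0002432 , -0.00027357,  0.00075652, -0.0032064 ,  0.00178148,
       -0.00132871]), 'effort': array([-2.27410637e-04, -4.16776121e+01, -2.45803124e+01, -1.91351087e-04,
        1.15950953e-02, -1.26393556e-05]), 'position': array([0.13692151, 0.55787811, 0.20424344]), 'ee_rot': array([-2.16244975e-04,  1.20104264e-01,  9.92760865e-01, -8.85034892e-04]), 'contact_force': array([-0.26568535, -0.67960108,  0.18681248]), 'moment': array([ 0.00515654, -0.01822365, -0.06969697]), 'width': 0.0857196838214206}
scene {'camera_matrix': array([[492.01833882,   0.        , 280.92443665],
       [  0.        , 492.01833882, 204.64456533],
       [  0.        ,   0.        ,   1.        ]]), 'D': array([-0.11762702,  0.        ,  0.        ,  0.        ,  0.        ]), 'origin': array([-0.1041845 , -0.51192142,  0.49748454]), 'rotation': array([ 0.76681209,  0.4900059 , -0.21251578, -0.35599225])}
top {'camera_matrix': array([[466.4542961
[... 246 characters left out ...]
766, 0.89802284]), 'rotation': array([-0.69886709, -0.07041316,  0.07354583,  0.70796736])}
{'camera_matrix': array([[292.49449125,   0.        , 281.22899614],
       [  0.        , 292.49449125, 211.92862517],
       [  0.        ,   0.        ,   1.        ]]), 'D': array([0.00363895, 0.        , 0.        , 0.        , 0.        ]), 'tool_from_camera': array([[ 5.49735770e-04,  9.60405478e-01,  2.78605484e-01,
         7.09088500e-02],
       [ 9.99999839e-01, -4.89588303e-04, -2.85465999e-04,
        -9.12854986e-05],
       [-1.37761123e-04,  2.78605596e-01, -9.60405593e-01,
        -1.69315132e-01],
       [ 0.00000000e+00,  0.00000000e+00,  0.00000000e+00,
         1.00000000e+00]])}
```

View pics/scene0.png

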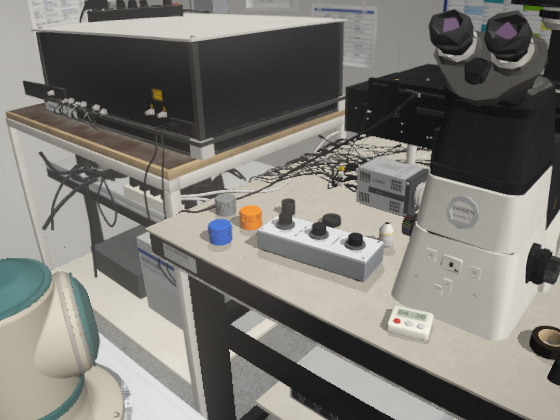

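View pics/top0.png

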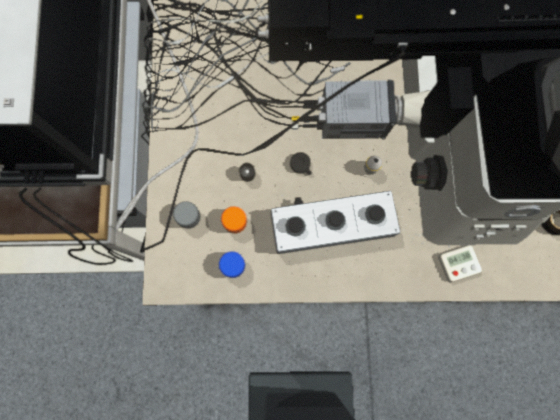

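The pictures show the console at about top (335,222), the grey cover at (187,215), orange and blue look-alikes at (233,219) and (232,264), and the microscope to the right. Next I'll measure the positions.

```bash
cat >> h.py <<'E'
from scipy.spatial.transform import Rotation as R
def rot(q): q=np.asarray(q); return R.from_quat([q[1],q[2],q[3],q[0]]).as_matrix()
def cloud(name,d,state=None):
    m=cams.camera_model(name); K=m["camera_matrix"]
    v,u=np.mgrid[0:420,0:560]
    p=cv2.undistortPoints(np.stack([u,v],-1).reshape(-1,1,2).astype(np.float64),K,m["D"]).reshape(420,560,2)
    P=np.stack([p[...,0]*d,-p[...,1]*d,-d],-1)
    if name=="wrist":
        T=m["tool_from_camera"]; P=P@T[:3,:3].T+T[:3,3]
        return P@rot(state["ee_rot"]).T+state["position"]
    return P@rot(m["rotation"]).T+m["origin"]
E
python3 - <<'E'
from h import *
z=np.load("top0.npz"); P=cloud("top",z["d"]); np.save("Ptop.npy",P)
for n,(u,v) in dict(table=(250,290),cover=(187,215),orange=(233,219),blue=(232,264),k1=(296,226),k2=(336,220),k3=(376,214),plate=(315,240),obj=(248,172),puck=(300,162),tube=(373,165),micro=(429,173),spect=(360,95),dark=(298,202),black=(300,395),shelf=(110,200),scope=(455,120),timer=(460,263)).items():
    print(n,P[v,u].round(3), z["d"][v,u])
# cover: region z 0.03..0.045 near
X=P.reshape(-1,3)
c=P[215,187]
m=(np.hypot(*(X[:,:2]-c[:2]).T)<0.04)&(abs(X[:,2]-c[2])<0.006)
pts=X[m]; print("cover",m.sum(),cv2.minEnclosingCircle(pts[:,:2].astype(np.float32)),pts.mean(0))
# plate
m=(abs(X[:,2]-P[240,315][2])<0.006)&(np.hypot(*(X[:,:2]-P[220,336][:2]).T)<0.14)
pts=X[m]; print("plate",m.sum(),cv2.minAreaRect(pts[:,:2].astype(np.float32)),np.median(pts[:,2]))
for n,(u,v) in dict(k1=(296,226),k2=(336,220),k3=(376,214)).items():
    c=P[v,u]; m=(np.hypot(*(X[:,:2]-c[:2]).T)<0.02)&(abs(X[:,2]-c[2])<0.005)
    p=X[m]; print(n,m.sum(),cv2.minEnclosingCircle(p[:,:2].astype(np.float32)),p.mean(0),np.median(p[:,2]))
# heights map over the table
im=z["im"]
H=np.clip(P[...,2]/0.5*255,0,255).astype(np.uint8); cv2.imwrite("pics/H.png",cv2.applyColorMap(H,cv2.COLORMAP_JET))
E
```

```text
table [0.424 0.136 0.003] 0.8830644
cover [0.563 0.253 0.038] 0.8761202
orange [0.554 0.167 0.037] 0.8762694
blue [0.47  0.168 0.038] 0.85722995
k1 [0.534 0.05  0.069] 0.8407365
k2 [ 0.543 -0.022  0.072] 0.84055525
k3 [ 0.555 -0.096  0.064] 0.8506538
plate [0.511 0.015 0.045] 0.860538
obj [0.65  0.139 0.023] 0.90931493
puck [0.671 0.036 0.015] 0.92149043
tube [ 0.655 -0.101  0.043] 0.89207727
micro [ 0.618 -0.181  0.111] 0.818337
spect [ 0.755 -0.064  0.134] 0.82314134
dark [0.587 0.043 0.032] 0.8878243
black [ 0.109  0.005 -0.746] 1.5531095
shelf [0.588 0.389 0.06 ] 0.8583421
scope [ 0.677 -0.195  0.203] 0.74053746
timer [ 0.469 -0.258  0.014] 0.8830619
cover 513 ((0.5672591328620911, 0.2565826177597046), 0.024950234219431877) [0.566629   0.2556436  0.03784561]
plate 4788 ((0.5794084668159485, -0.01918986439704895), (0.14676706492900848, 0.23098108172416687), 8.052977561950684) 0.04526832175722517
k1 175 ((0.5379247069358826, 0.0505608469247818), 0.013555416837334633) [0.53744749 0.05022996 0.06924653] 0.06922389616204327
k2 113 ((0.548339307308197, -0.02299875020980835), 0.012828400358557701) [ 0.54804291 -0.02375751  0.06825214] 0.06797917674190146
k3 173 ((0.5585211515426636, -0.09775441139936447), 0.013703206554055214) [ 0.55818197 -0.09719595  0.06498358] 0.06513882508852009
```

View pics/H.png

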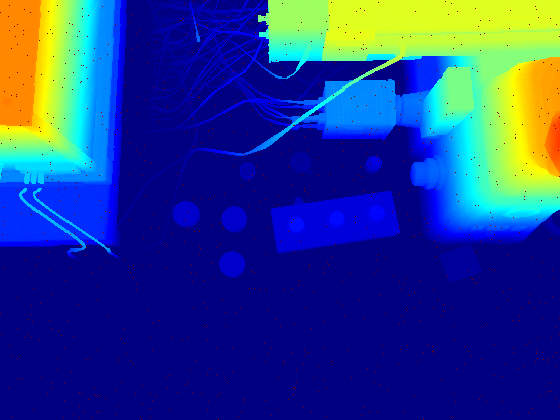

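```bash
cat >> h.py <<'E'
def delta(target,s=None):
    s=s or telemetry.get_state()
    return (rot(s["ee_rot"]).T@(np.array(target)-s["position"])*1000).round(1)
E
python3 - <<'E'
from h import *
print(delta([0.45,0.05,0.2]), delta([0.35,0.2,0.2]),rot(telemetry.get_state()["ee_rot"]).round(3))
E
```

```text
[-425.1 -418.6    4.9] [-292.3 -296.8    4.8] [[-0.971  0.238 -0.001]
 [ 0.238  0.971 -0.001]
 [ 0.    -0.002 -1.   ]]
```

servo_tool:
  steps:
    - [-36,-37,0,0,0,0]
    - [-72,-74,0,0,0,0]
    - [-108,-111,0,0,0,0]
    - [-144,-148,0,0,0,0]
    - [-180,-185,0,0,0,0]
    - [-216,-222,0,0,0,0]
    - [-252,-259,0,0,0,0]
    - [-292,-297,0,0,0,0]
  hand: 255
  grip_force: 40

```text
clock: 0.9
position: [0.3412, 0.2124, 0.205]
ee_rot: [0.0, 0.12, 0.993, 0.0]
contact_force: [0.9, 0.1, 0.2]
width: -0.0
```

Run:
```python
from h import *
s=telemetry.get_state(); print(s["clock"],s["position"],s["width"],s["contact_force"]); print(delta([0.5,0.0,0.19]))
```

```text
0.9 [0.34120038 0.2124479  0.20500664] -1.718298641394182e-05 [0.91001028 0.14378575 0.18012187]
[-204.8 -168.5   15. ]
```

servo_tool:
  steps:
    - [-34,-28,3,0,0,0]
    - [-68,-56,6,0,0,0]
    - [-102,-84,9,0,0,0]
    - [-136,-112,12,0,0,0]
    - [-170,-140,14,0,0,0]
    - [-200,-160,15,0,0,0]
    - [-200,-160,15,0,0,0]
    - [-200,-160,15,0,0,0]

```text
clock: 1.7
position: [0.4967, 0.0109, 0.1894]
ee_rot: [-0.001, 0.121, 0.993, 0.0]
contact_force: [-0.3, 0.0, -0.5]
width: 0.0
```

Run:
```python
from h import *
s=telemetry.get_state(); print(s["clock"],s["position"],s["contact_force"])
im,d=cams.get_image("wrist"); cv2.imwrite("pics/w1.png",im[:,:,::-1])
P=cloud("wrist",d,s); np.savez("w1.npz",im=im,d=d,P=P)
```

```text
1.7 [0.49672786 0.01093903 0.18935556] [-0.26728614  0.04896229 -0.47088987]
```

View pics/w1.png

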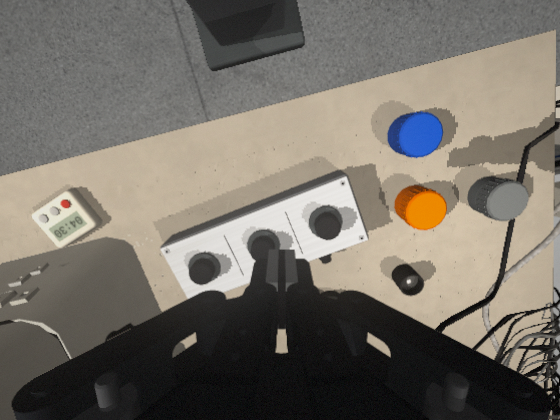

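Wrist view (up points toward the robot): bay_left key at (326,222), mid at (264,243) partly behind the fingers, right at (204,267), and the grey cover at (505,200).

Run:
```python
from h import *
z=np.load("w1.npz"); P=z["P"]; X=P.reshape(-1,3)
print("plate",P[210,370-15],P[262,185], P[200,300])
for n,(u,v) in dict(kL=(326,221),kR=(204,266),kM=(262,241),cover=(510,205)).items():
    c=P[v,u]; m=(np.hypot(*(X[:,:2]-c[:2]).T)<0.03)&(abs(X[:,2]-c[2])<0.004)
    p=X[m]; print(n,c.round(3),m.sum(),cv2.minEnclosingCircle(p[:,:2].astype(np.float32)),np.median(p[:,2]))
m=(abs(X[:,2]-P[210,355][2])<0.004)&(np.hypot(*(X[:,:2]-[0.545,-0.02]).T)<0.14)
print(cv2.minAreaRect(X[m][:,:2].astype(np.float32)))
```

```text
plate [0.53354586 0.08664457 0.04466412] [ 0.54827159 -0.11814641  0.04474774] [0.50737373 0.02963479 0.04575386]
kL [0.529 0.051 0.07 ] 487 ((0.537453293800354, 0.051398999989032745), 0.013564505614340305) 0.06961737519576436
kR [ 0.55  -0.09   0.065] 429 ((0.5580360293388367, -0.09696649014949799), 0.013919663615524769) 0.06506249850226373
kM [ 0.536 -0.02   0.068] 335 ((0.5473824739456177, -0.022516991943120956), 0.013206884264945984) 0.06722517005981456
cover [0.572 0.258 0.039] 1305 ((0.5663542747497559, 0.25611475110054016), 0.024030672386288643) 0.03823812751088343
((0.5464515089988708, -0.022004403173923492), (0.08221959322690964, 0.2294483631849289), 7.8218464851379395)
```

Run:
```python
from h import *
print(delta([0.5375,0.051,0.074]))
```

```text
[-31.   48.  115.5]
```

servo_tool:
  steps:
    - [-15,24,30,0,0,0]
    - [-31,48,60,0,0,0]
    - [-31,48,85,0,0,0]
    - [-31,48,100,0,0,0]
    - [-31,48,110,0,0,0]
    - [-31,48,114,0,0,0]
    - [-31,48,114,0,0,0]
    - [-31,48,114,0,0,0]

```text
clock: 2.55
position: [0.5392, 0.0506, 0.0771]
ee_rot: [0.001, 0.12, 0.993, 0.0]
contact_force: [-0.7, 0.5, 0.8]
width: -0.0002
```

servo_tool:
  steps:
    - [0,0,1,0,0,0]
    - [0,0,2,0,0,0]
    - [0,0,3,0,0,0]
    - [0,0,3,0,0,0]

```text
clock: 2.95
position: [0.5386, 0.0504, 0.0731]
ee_rot: [-0.0, 0.12, 0.993, 0.0]
contact_force: [-0.4, -0.0, 0.3]
width: 0.0002
```

servo_tool:
  steps:
    - [0,0,1,0,0,0]
    - [0,0,2,0,0,0]
    - [0,0,3,0,0,0]
    - [0,0,4,0,0,0]
    - [0,0,4,0,0,0]

```text
clock: 3.45
position: [0.5385, 0.0505, 0.0689]
ee_rot: [-0.0, 0.12, 0.993, 0.0]
contact_force: [-0.1, 0.1, 0.3]
width: -0.0001
```

servo_tool:
  steps:
    - [0,0,0.5,0,0,0]
    - [0,0,1,0,0,0]
    - [0,0,1,0,0,0]

```text
clock: 3.75
position: [0.5387, 0.0505, 0.068]
ee_rot: [-0.0, 0.12, 0.993, 0.0]
contact_force: [-0.1, -0.8, 0.2]
width: 0.0001
```

servo_tool:
  steps:
    - [0,0,0.5,0,0,0]
    - [0,0,1,0,0,0]
    - [0,0,1,0,0,0]

```text
clock: 4.05
position: [0.5386, 0.0505, 0.067]
ee_rot: [-0.0, 0.12, 0.993, 0.0]
contact_force: [-0.0, 0.4, -0.6]
width: 0.0003
```

servo_tool:
  steps:
    - [0,0,0.5,0,0,0]
    - [0,0,1,0,0,0]
    - [0,0,1,0,0,0]

```text
clock: 4.35
position: [0.5386, 0.0505, 0.066]
ee_rot: [-0.0, 0.12, 0.993, 0.0]
contact_force: [-0.2, 1.0, -0.6]
width: -0.0003
```

servo_tool:
  steps:
    - [0,0,0.5,0,0,0]
    - [0,0,1,0,0,0]
    - [0,0,1,0,0,0]

```text
clock: 4.65
position: [0.5386, 0.0505, 0.065]
ee_rot: [-0.0, 0.12, 0.993, 0.0]
contact_force: [0.0, 0.2, -0.7]
width: -0.0003
```

Run:
```python
from h import *
im,d=cams.get_image("wrist"); cv2.imwrite("pics/w2.png",im[:,:,::-1])
s=telemetry.get_state(); print(s["position"],s["contact_force"])
im,d=cams.get_image("scene"); cv2.imwrite("pics/s2.png",cv2.resize(im[180:300,220:420,::-1],None,fx=4,fy=4))
```

```text
[0.5386612  0.05051449 0.06503633] [ 0.21375739  0.85592474 -0.00563428]
```

View pics/w2.png

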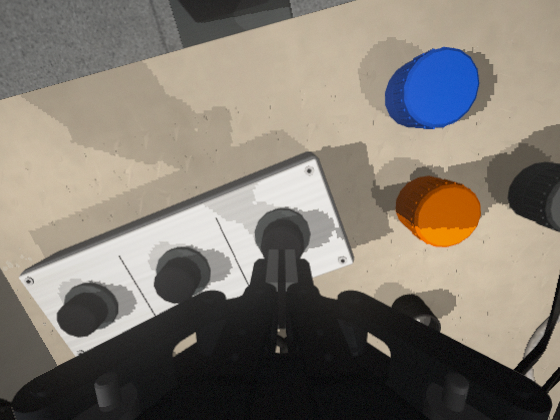

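View pics/s2.png

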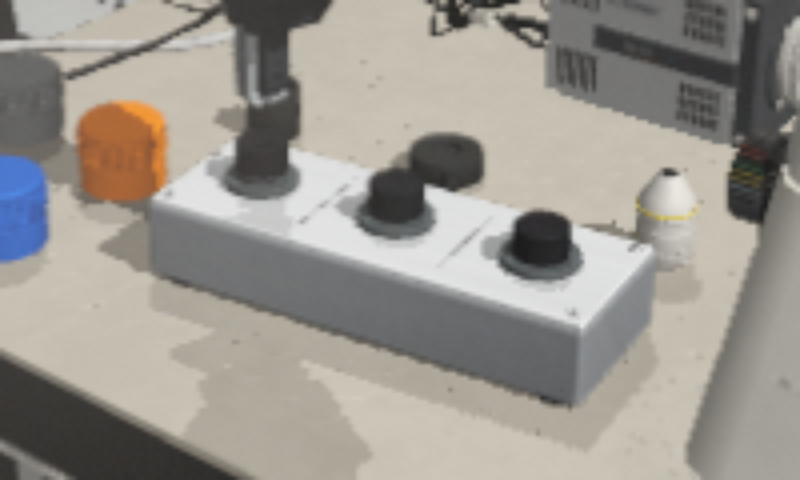

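Run:
```python
from h import *
fs=[]
for i in range(4):
    im,d=cams.get_image("wrist"); s=telemetry.get_state(); fs.append(s["contact_force"])
print(np.mean(fs,0).round(2),np.std(fs,0).round(2)); print(s["effort"])
P=cloud("wrist",d,s); np.save("P2.npy",P)
Z=P[...,2]
print((Z[205:262:4,262:304:4]*1000).round(0).astype(int))
print(P[285,180],P[312,78])
cv2.imwrite("pics/w2c.png",cv2.resize(im[180:320,200:360,::-1],None,fx=5,fy=4))
```

```text
[0.29 0.42 0.  ] [0.19 0.5  0.25]
[ 9.90949738e-04 -4.10470104e+01 -2.00449777e+01  3.32456839e-04
  4.42774690e-04  6.59487718e-07]
[[ 44  46  46  46  45  45  45  46  46  46  46]
 [ 46  46  46  48  50  50  49  50  45  46  47]
 [ 45  50  50  51  51  50  51  51  50  49  46]
 [ 49  51  50  51  50  50  51  51  51  50  50]
 [ 51  51  50  56  60  59  58  58  51  51  50]
 [ 50  51  61  65  67  66  66  66  62  50  49]
 [ 51  60  69  69  70  70  70  68  69  63  52]
 [ 51  69  70  70  70  69  70  70  69  69  57]
 [ 57  69  70  70  71  70  70  70  70  70  67]
 [ 68  70  69  70  70  70  71  70  70  69  69]
 [ 69  71  69  70  69  70  69  70  70  70  69]
 [ 68  69  96  97  96  97  96  96  95  70  69]
 [ 45  70 102 102 101 101 101 101 102  70  68]
 [ 45  69 105 106 107 107 106 106 105  70  44]
 [102 102 110 110 110 110 110 110 110 102 101]]
[ 0.54893668 -0.0189321   0.0670978 ] [ 0.55238491 -0.09185362  0.06596163]
```

View pics/w2c.png

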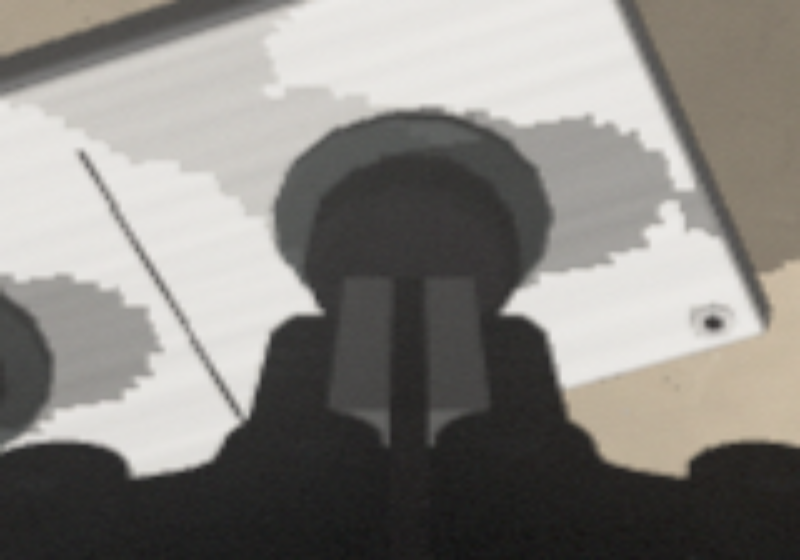

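Run:
```python
from h import *
P=np.load("P2.npy"); s=telemetry.get_state()
T=(P-s["position"])@rot(s["ee_rot"])*1000
for u in (272,284,296):
  print(u)
  for v in range(236,300,4): print(v,T[v,u].round(0),P[v,u].round(3))
z=np.load("w1.npz")["P"]
```

```text
272
236 [ 8. -6. -5.] [0.529 0.047 0.071]
240 [ 6. -6. -5.] [0.532 0.046 0.07 ]
244 [ 3. -6. -4.] [0.535 0.046 0.069]
248 [ 0. -6. -5.] [0.537 0.045 0.07 ]
252 [ 11.  -5. -35.] [0.527 0.049 0.101]
256 [ 11.  -4. -40.] [0.527 0.049 0.105]
260 [ 11.  -4. -45.] [0.527 0.049 0.11 ]
264 [ 11.  -4. -48.] [0.527 0.049 0.113]
268 [ 11.  -4. -52.] [0.527 0.049 0.117]
272 [ 11.  -4. -56.] [0.527 0.049 0.121]
276 [ 11.  -4. -59.] [0.527 0.049 0.124]
280 [ 11.  -4. -62.] [0.527 0.049 0.127]
284 [ 13.  -4. -69.] [0.526 0.05  0.134]
288 [ 12.  -4. -70.] [0.526 0.05  0.135]
292 [ 12.  -3. -74.] [0.526 0.05  0.139]
296 [ 12.  -3. -76.] [0.526 0.05  0.141]
284
236 [ 8.  2. -4.] [0.531 0.054 0.069]
240 [ 6.  2. -5.] [0.534 0.053 0.07 ]
244 [ 3.  2. -4.] [0.537 0.053 0.069]
248 [ 1.  2. -6.] [0.538 0.052 0.071]
252 [ 11.   1. -35.] [0.528 0.054 0.101]
256 [ 11.   1. -40.] [0.528 0.054 0.105]
260 [ 11.   1. -44.] [0.528 0.054 0.109]
264 [ 11.   1. -49.] [0.528 0.054 0.114]
268 [ 12.   1. -53.] [0.528 0.054 0.118]
272 [ 11.   1. -56.] [0.528 0.054 0.121]
276 [ 11.   1. -58.] [0.529 0.054 0.124]
280 [ 10.   1. -61.] [0.529 0.054 0.126]
284 [ 10.   1. -64.] [0.529 0.054 0.129]
288 [  9.   1. -65.] [0.53  0.054 0.13 ]
292 [  7.   1. -65.] [0.532 0.053 0.13 ]
296 [  5.   1. -64.] [0.534 0.053 0.13 ]
296
236 [ 8.  9. -5.] [0.533 0.061 0.07 ]
240 [ 6.  9. -5.] [0.535 0.06  0.07 ]
244 [ 3.  9. -5.] [0.538 0.06  0.07 ]
248 [ 1.  9. -5.] [0.54  0.059 0.07 ]
252 [-3.  9. -4.] [0.543 0.059 0.069]
256 [-5.  9. -4.] [0.546 0.058 0.07 ]
260 [  7.   7. -36.] [0.533 0.059 0.101]
264 [ 11.   7. -48.] [0.529 0.06  0.113]
268 [ 11.   7. -52.] [0.53  0.059 0.117]
272 [ 11.   6. -56.] [0.53  0.059 0.121]
276 [ 11.   6. -59.] [0.53  0.059 0.124]
280 [ 12.   6. -64.] [0.529 0.059 0.129]
284 [ 12.   6. -68.] [0.528 0.059 0.133]
288 [ 13.   6. -72.] [0.528 0.059 0.137]
292 [ 12.   5. -73.] [0.529 0.059 0.138]
296 [ 11.   5. -75.] [0.529 0.058 0.14 ]
```

Run:
```python
from h import *
im,d=cams.get_image("scene"); s=telemetry.get_state()
P=cloud("scene",d)
T=(P-s["position"])@rot(s["ee_rot"])*1000
for u in (279,282,286,290,294):
  print(u,[(v,*T[v,u].round(0).astype(int)) for v in range(196,232,2)])
```

```text
279 [(196, np.int64(10), np.int64(3), np.int64(-46)), (198, np.int64(11), np.int64(3), np.int64(-42)), (200, np.int64(12), np.int64(1), np.int64(-39)), (202, np.int64(10), np.int64(4), np.int64(-33)), (204, np.int64(-98), np.int64(163), np.int64(63)), (206, np.int64(-92), np.int64(154), np.int64(62)), (208, np.int64(-85), np.int64(144), np.int64(62)), (210, np.int64(-80), np.int64(137), np.int64(63)), (212, np.int64(-74), np.int64(128), np.int64(62)), (214, np.int64(8), np.int64(7), np.int64(-5)), (216, np.int64(12), np.int64(2), np.int64(-4)), (218, np.int64(13), np.int64(1), np.int64(-1)), (220, np.int64(13), np.int64(2), np.int64(4)), (222, np.int64(14), np.int64(0), np.int64(7)), (224, np.int64(12), np.int64(4), np.int64(14)), (226, np.int64(17), np.int64(-4), np.int64(13)), (228, np.int64(18), np.int64(-6), np.int64(17)), (230, np.int64(22), np.int64(-11), np.int64(18))]
282 [(196, np.int64(11), np.int64(-7), np.int64(-50)), (198, np.int64(10), np.int64(-7), np.int64(-46)), (200, np.int64(9), np.int64(-5), np.int64(-40)), (202, np.int64(11), np.int64(-8), np.int64(-38)), (204, n
[... 2702 characters left out ...]
 np.int64(-98), np.int64(103), np.int64(40)), (206, np.int64(-98), np.int64(103), np.int64(45)), (208, np.int64(-98), np.int64(103), np.int64(50)), (210, np.int64(-99), np.int64(105), np.int64(56)), (212, np.int64(-98), np.int64(103), np.int64(60)), (214, np.int64(-97), np.int64(102), np.int64(64)), (216, np.int64(-92), np.int64(95), np.int64(65)), (218, np.int64(-33), np.int64(15), np.int64(19)), (220, np.int64(-26), np.int64(6), np.int64(18)), (222, np.int64(-23), np.int64(2), np.int64(20)), (224, np.int64(-11), np.int64(-14), np.int64(14)), (226, np.int64(-12), np.int64(-13), np.int64(19)), (228, np.int64(-7), np.int64(-20), np.int64(19)), (230, np.int64(-2), np.int64(-27), np.int64(19))]
```

Both cameras agree that the closed fingertips end about 31 mm above the reported TCP. The tips are at z≈0.096 while the TCP reads 0.065, so the key hasn't been touched. I'll use the measured offset.

servo_tool:
  steps:
    - [0,0,5,0,0,0]
    - [0,0,10,0,0,0]
    - [0,0,14,0,0,0]
    - [0,0,17,0,0,0]
    - [0,0,19,0,0,0]
    - [0,0,20,0,0,0]
    - [0,0,20,0,0,0]

```text
clock: 5.7
position: [0.5386, 0.0505, 0.045]
ee_rot: [-0.0, 0.12, 0.993, 0.0]
contact_force: [0.1, 0.7, -0.6]
width: 0.0001
```

```bash
cat > f.py <<'E'
from h import *
def tip():
    fs=[]
    for i in range(3):
        im,d=cams.get_image("wrist"); s=telemetry.get_state(); fs.append(s["contact_force"])
    print(s["clock"],s["position"].round(4),"F",np.mean(fs,0).round(2))
    T=(cloud("wrist",d,s)-s["position"])@rot(s["ee_rot"])*1000
    m=(abs(T[...,0]-11)<3)&(abs(T[...,1])<10)&(T[...,2]<-24)
    print("lowest finger z",np.sort(T[...,2][m])[-10:].round(0))
    print("key top", [(v,(cloud("wrist",d,s)[v,280:288,2].mean()*1000).round(1)) for v in range(225,256,4)])
    return im,d,s
E
python3 -c "
from f import *
im,d,s=tip()
cv2.imwrite('pics/w3.png',cv2.resize(im[180:320,200:360,::-1],None,fx=5,fy=4))"
```

```text
5.85 [0.5388 0.0505 0.0452] F [ 0.    0.37 -0.37]
lowest finger z [-24. -24. -24. -24. -24. -24. -24. -24. -24. -24.]
key top [(225, np.float64(50.5)), (229, np.float64(54.4)), (233, np.float64(61.2)), (237, np.float64(67.2)), (241, np.float64(69.7)), (245, np.float64(69.7)), (249, np.float64(76.9)), (253, np.float64(81.6))]
```

View pics/w3.png

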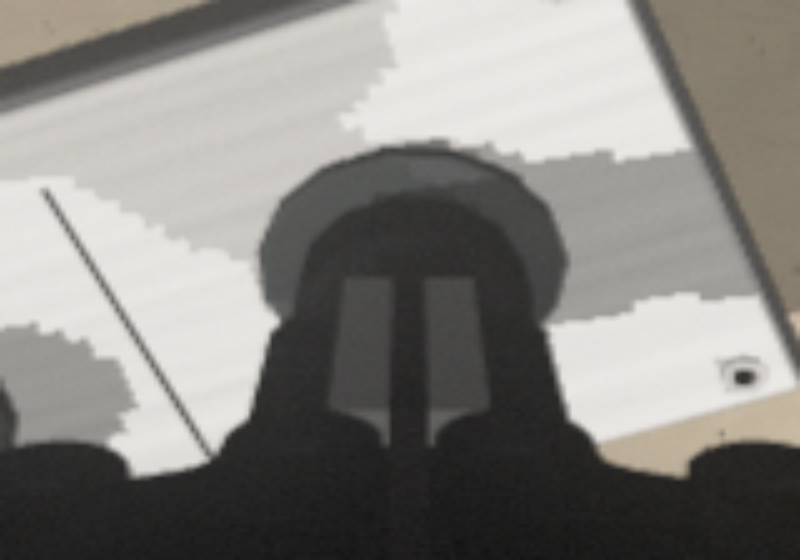

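servo_tool:
  steps:
    - [0,0,1,0,0,0]
    - [0,0,2,0,0,0]
    - [0,0,3,0,0,0]
    - [0,0,4,0,0,0]
    - [0,0,4,0,0,0]

```text
clock: 6.35
position: [0.5389, 0.0505, 0.0415]
ee_rot: [0.0, 0.12, 0.993, 0.0]
contact_force: [-1.2, 0.9, 4.5]
width: -0.0001
```

servo_tool:
  steps:
    - [0,0,0.5,0,0,0]
    - [0,0,1,0,0,0]
    - [0,0,1,0,0,0]

```text
clock: 6.65
position: [0.5389, 0.0505, 0.0406]
ee_rot: [0.0, 0.12, 0.993, 0.0]
contact_force: [-1.3, 0.2, 6.3]
width: -0.0002
```

servo_tool:
  steps:
    - [0,0,0.5,0,0,0]
    - [0,0,1,0,0,0]
    - [0,0,1,0,0,0]

```text
clock: 6.95
position: [0.5389, 0.0505, 0.0397]
ee_rot: [0.0, 0.12, 0.993, 0.0]
contact_force: [-1.1, -0.2, 7.2]
width: -0.0001
```

servo_tool:
  steps:
    - [0,0,0.5,0,0,0]
    - [0,0,1,0,0,0]
    - [0,0,1,0,0,0]

```text
clock: 7.25
position: [0.5389, 0.0505, 0.0388]
ee_rot: [0.0, 0.12, 0.993, 0.0]
contact_force: [-1.2, -0.1, 6.8]
width: 0.0001
```

servo_tool:
  steps:
    - [0,0,0.5,0,0,0]
    - [0,0,1,0,0,0]
    - [0,0,1,0,0,0]

```text
clock: 7.55
position: [0.5389, 0.0505, 0.0378]
ee_rot: [0.0, 0.12, 0.993, 0.0]
contact_force: [-1.3, -0.2, 7.3]
width: -0.0002
```

servo_tool:
  steps:
    - [0,0,0.5,0,0,0]
    - [0,0,1,0,0,0]
    - [0,0,1,0,0,0]

```text
clock: 7.85
position: [0.5389, 0.0505, 0.0366]
ee_rot: [0.0, 0.12, 0.993, 0.0]
contact_force: [-1.1, 0.6, 5.5]
width: -0.0002
```

servo_tool:
  steps:
    - [0,0,0.5,0,0,0]
    - [0,0,1,0,0,0]
    - [0,0,1,0,0,0]

```text
clock: 8.15
position: [0.5389, 0.0505, 0.0353]
ee_rot: [0.0, 0.12, 0.993, 0.0]
contact_force: [0.1, -0.9, 3.4]
width: 0.0005
```

servo_tool:
  steps:
    - [0,0,0.5,0,0,0]
    - [0,0,1,0,0,0]
    - [0,0,1,0,0,0]

```text
clock: 8.45
position: [0.5388, 0.0505, 0.0338]
ee_rot: [0.0, 0.12, 0.993, 0.0]
contact_force: [0.6, -0.8, 0.6]
width: 0.0001
```

servo_tool:
  steps:
    - [0,0,0.4,0,0,0]
    - [0,0,0.8,0,0,0]
    - [0,0,0.8,0,0,0]

```text
clock: 8.75
position: [0.5382, 0.0505, 0.0329]
ee_rot: [-0.001, 0.12, 0.993, -0.0]
contact_force: [0.4, 0.5, -0.1]
width: 0.0002
```

servo_tool:
  steps:
    - [0,0,-10,0,0,0]
    - [0,0,-40,0,0,0]
    - [0,0,-80,0,0,0]
    - [0,0,-110,0,0,0]
    - [0,0,-110,0,0,0]

```text
clock: 9.25
position: [0.5422, 0.0504, 0.1487]
ee_rot: [0.005, 0.12, 0.993, 0.0]
contact_force: [0.6, 0.0, 1.2]
width: -0.0
```

Run:
```python
from h import *
s=telemetry.get_state(); print(s["clock"],s["position"])
im,d=cams.get_image("wrist"); cv2.imwrite("pics/w4.png",im[:,:,::-1])
P=cloud("wrist",d,s); X=P.reshape(-1,3); np.savez("w4.npz",im=im,d=d,P=P)
for n,c in dict(L=(0.5375,0.0513),M=(0.5475,-0.0225),R=(0.558,-0.097)).items():
    m=(np.hypot(*(X[:,:2]-c).T)<0.010)&(X[:,2]<0.08); print(n,m.sum(),np.median(X[m][:,2]))
```

```text
9.25 [0.54216006 0.05044781 0.14867944]
L 362 0.05775499515270629
M 350 0.06749577916870983
R 329 0.06540579727423528
```

View pics/w4.png

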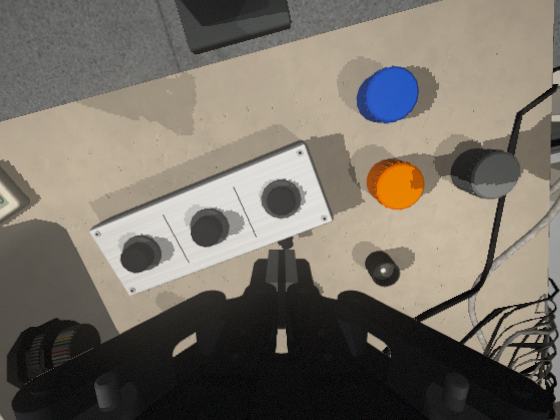

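bay_left's key rose to about 7.3 N, fell to zero, and its top now sits 12 mm lower (57.8 mm, was 69.7). It is locked. Next I'll open the fingers partway and move toward the cover.

Run:
```python
from h import *
s=telemetry.get_state(); print(s["position"]); print(delta([0.52,0.25,0.145]))
P=np.load("w4.npz")["P"]; X=P.reshape(-1,3)
c=P[180,490]; m=(np.hypot(*(X[:,:2]-c[:2]).T)<0.04)&(abs(X[:,2]-0.038)<0.004); print(cv2.minEnclosingCircle(X[m][:,:2].astype(np.float32)))
```

```text
[0.54045941 0.05048027 0.14624534]
[ 67.4 188.9   1.1]
((0.5664769411087036, 0.2564665675163269), 0.023803070187568665)
```

servo_tool:
  steps:
    - [15,40,0,0,0,0]
    - [30,80,0,0,0,0]
    - [45,120,0,0,0,0]
    - [58,160,0,0,0,0]
    - [67,189,0,0,0,0]
    - [67,189,0,0,0,0]
    - [67,189,0,0,0,0]
    - [67,189,0,0,0,0]
  hand: 65

```text
clock: 10.1
position: [0.5182, 0.2489, 0.1426]
ee_rot: [-0.001, 0.12, 0.993, -0.001]
contact_force: [-0.5, 0.2, -0.2]
width: 0.0643
```

servo_tool:
  steps:
    - [0,0,0,0,0,0]
    - [0,0,0,0,0,0]

```text
clock: 10.3
position: [0.5188, 0.2489, 0.1433]
ee_rot: [-0.0, 0.121, 0.993, -0.0]
contact_force: [0.0, -0.4, 0.4]
width: 0.0636
```

Run:
```python
from h import *
s=telemetry.get_state(); print(s["clock"],s["position"],s["width"],s["contact_force"])
im,d=cams.get_image("wrist"); cv2.imwrite("pics/w5.png",im[:,:,::-1])
P=cloud("wrist",d,s); X=P.reshape(-1,3); np.savez("w5.npz",im=im,d=d,P=P)
m=(np.hypot(*(X[:,:2]-[0.5665,0.256]).T)<0.04)&(abs(X[:,2]-0.038)<0.004); print(m.sum(),cv2.minEnclosingCircle(X[m][:,:2].astype(np.float32)))
T=(P-s["position"])@rot(s["ee_rot"])*1000
np.save("T5.npy",T)
```

```text
10.3 [0.5188181  0.24891373 0.14327718] 0.06361224126413051 [ 0.03991923 -0.3684765   0.43426361]
1547 ((0.5663947463035583, 0.25704479217529297), 0.02393670380115509)
```

View pics/w5.png

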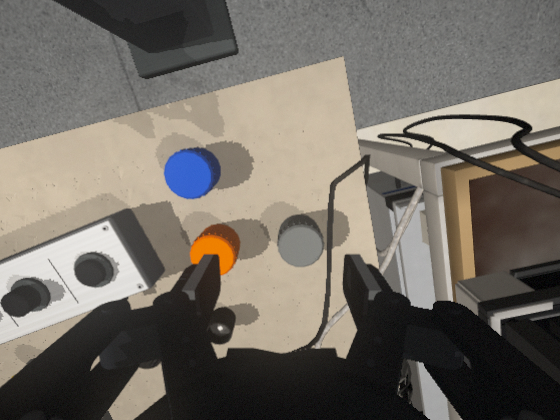

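Run:
```python
from h import *
z=np.load("w5.npz"); P=z["P"];T=np.load("T5.npy")
for p in [(332,200),(330,240),(329,260),(327,290),(345,175)]:
    u,v=p; k=np.argmin(z["im"][v,u-8:u+9].sum(-1))+u-8; print(k,v,P[v,k].round(3),z["im"][v,k])
for u,v in [(210,258),(205,265),(200,275),(352,258),(358,265),(362,275),(375,275),(190,275)]: print(u,v,T[v,u].round(0))
```

```text
329 200 [0.535 0.298 0.007] [61 60 53]
329 240 [0.581 0.289 0.006] [62 59 55]
329 260 [0.604 0.284 0.007] [59 57 52]
326 290 [0.64  0.273 0.009] [65 62 58]
341 175 [0.512 0.315 0.005] [69 64 58]
210 258 [ 11. -34. -42.]
205 265 [ 11. -34. -49.]
200 275 [ 11. -34. -59.]
352 258 [ 11.  34. -42.]
358 265 [ 11.  34. -50.]
362 275 [ 12.  34. -59.]
375 275 [  7.  42. -51.]
190 275 [  7. -41. -52.]
```

Run:
```python
from h import *
print(delta([0.5665,0.2567,-0.022]))
```

```text
[-44.4  18.9 165.4]
```

servo_tool:
  steps:
    - [-22,9,10,0,0,0]
    - [-44,19,30,0,0,0]
    - [-44,19,60,0,0,0]
    - [-44,19,80,0,0,0]
    - [-44,19,90,0,0,0]
    - [-44,19,90,0,0,0]
    - [-44,19,90,0,0,0]

```text
clock: 11.05
position: [0.5666, 0.258, 0.0542]
ee_rot: [0.001, 0.12, 0.993, 0.0]
contact_force: [-0.1, 0.7, 0.6]
width: 0.064
```

Run:
```python
from h import *
im,d=cams.get_image("wrist"); cv2.imwrite("pics/w6.png",im[:,:,::-1])
s=telemetry.get_state(); print(s["clock"],s["position"],s["width"],s["contact_force"])
print(delta([0.5665,0.2567,-0.022]))
im,d=cams.get_image("scene"); cv2.imwrite("pics/s6.png",cv2.resize(im[140:260,160:320,::-1],None,fx=5,fy=5))
```

```text
11.1 [0.56697711 0.25818477 0.05467102] 0.06354488584893832 [-1.12885706 -0.34322657 -0.2036202 ]
[ 0.3 -1.7 76.7]
```

View pics/w6.png

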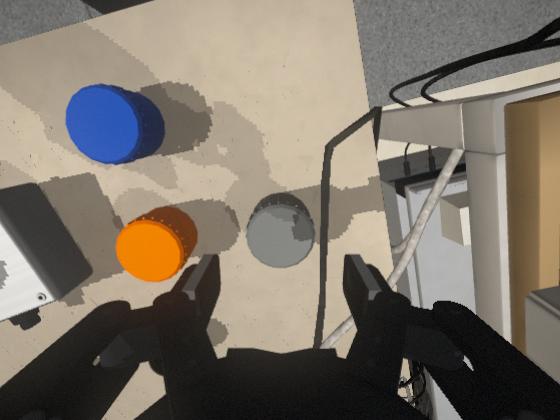

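View pics/s6.png

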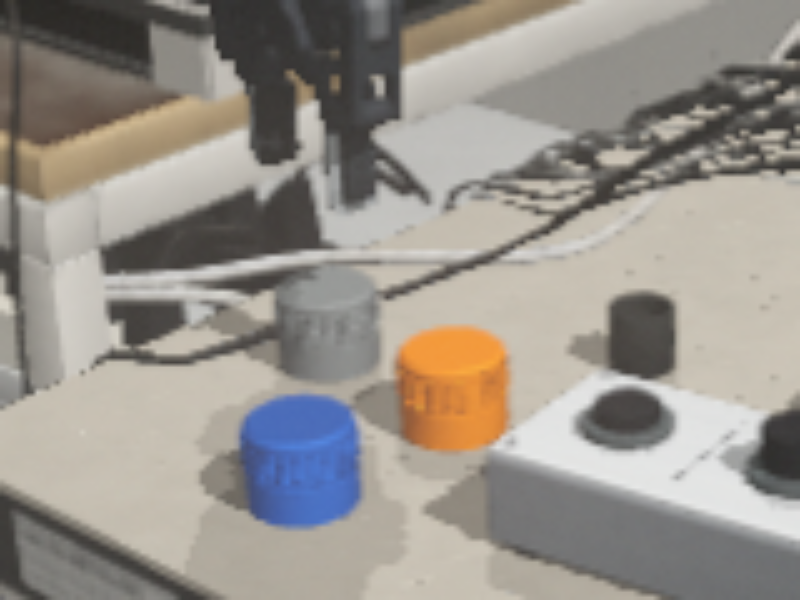

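The fingers straddle the cover at wrist pixel (281,232), with the left and right tips at columns 218 and 345. I'll go down in stages.

servo_tool:
  steps:
    - [0,-1.5,15,0,0,0]
    - [0,-1.5,30,0,0,0]
    - [0,-1.5,42,0,0,0]
    - [0,-1.5,50,0,0,0]
    - [0,-1.5,50,0,0,0]
    - [0,-1.5,50,0,0,0]

```text
clock: 11.75
position: [0.566, 0.2567, 0.0037]
ee_rot: [0.0, 0.12, 0.993, 0.0]
contact_force: [0.6, 0.5, -1.0]
width: 0.0635
```

Run:
```python
from h import *
im,d=cams.get_image("wrist"); cv2.imwrite("pics/w7.png",im[:,:,::-1])
s=telemetry.get_state(); print(s["clock"],s["position"],s["width"],s["contact_force"])
print(delta([0.5665,0.2567,-0.022]))
P=cloud("wrist",d,s);X=P.reshape(-1,3)
m=(np.hypot(*(X[:,:2]-[0.5665,0.256]).T)<0.04)&(abs(X[:,2]-0.038)<0.004); print(m.sum(),cv2.minEnclosingCircle(X[m][:,:2].astype(np.float32)))
im,d=cams.get_image("scene"); cv2.imwrite("pics/s7.png",cv2.resize(im[140:260,160:320,::-1],None,fx=5,fy=5))
```

```text
11.8 [0.56619813 0.25677427 0.00390012] 0.06403396533869934 [-0.0510202  -0.14851988  0.65539363]
[-0.3 -0.  25.9]
6074 ((0.5576570630073547, 0.2586478888988495), 0.03777635097503662)
```

View pics/w7.png

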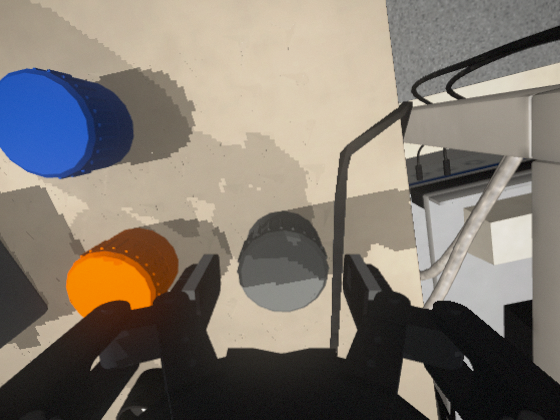

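View pics/s7.png

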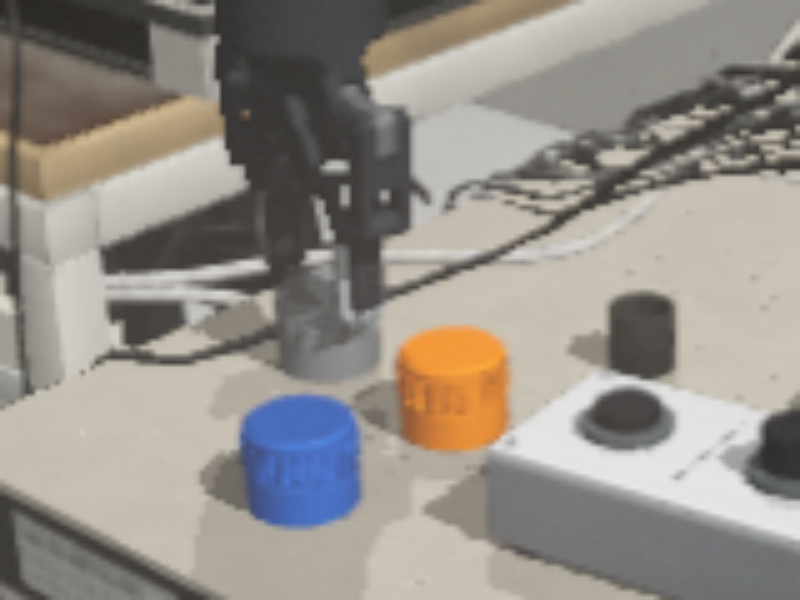

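servo_tool:
  steps:
    - [0,0,6,0,0,0]
    - [0,0,12,0,0,0]
    - [0,0,17,0,0,0]
    - [0,0,21,0,0,0]
    - [0,0,24,0,0,0]
    - [0,0,24,0,0,0]
    - [0,0,24,0,0,0]

```text
clock: 12.55
position: [0.5657, 0.2565, -0.0208]
ee_rot: [0.0, 0.12, 0.993, 0.0]
contact_force: [0.0, 1.1, -1.1]
width: 0.0634
```

Run:
```python
from h import *
im,d=cams.get_image("wrist"); cv2.imwrite("pics/w8.png",im[:,:,::-1])
s=telemetry.get_state(); print(s["clock"],s["position"],s["width"],s["contact_force"])
im,d=cams.get_image("scene"); cv2.imwrite("pics/s8.png",cv2.resize(im[140:260,160:320,::-1],None,fx=5,fy=5))
```

```text
12.6 [ 0.56577416  0.25661226 -0.02057384] 0.06358633813272298 [ 0.63288972 -0.28266034  0.92531738]
```

View pics/w8.png

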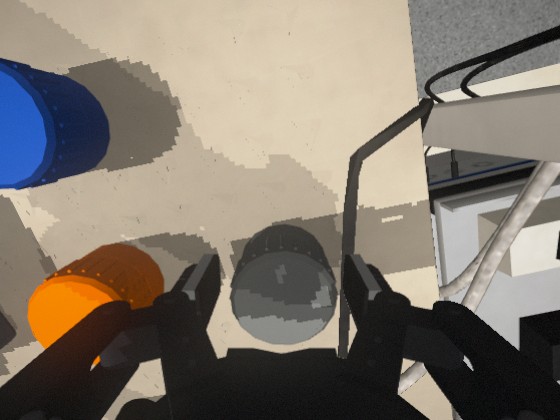

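View pics/s8.png

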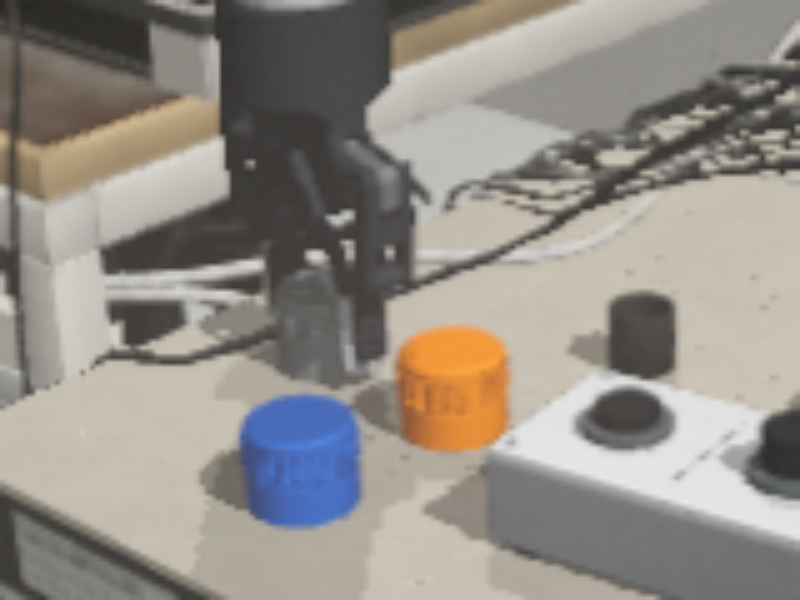

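servo_tool:
  steps:
    - [0,0,0,0,0,0]
    - [0,0,0,0,0,0]
    - [0,0,0,0,0,0]
    - [0,0,0,0,0,0]
    - [0,0,0,0,0,0]
    - [0,0,0,0,0,0]
  hand: 255
  grip_force: 40

```text
clock: 13.25
position: [0.566, 0.2566, -0.0202]
ee_rot: [0.0, 0.12, 0.993, 0.0]
contact_force: [-0.7, -0.1, 4.9]
width: 0.0458
```

servo_tool:
  steps:
    - [0,0,-5,0,0,0]
    - [0,0,-15,0,0,0]
    - [0,0,-30,0,0,0]
    - [0,0,-60,0,0,0]
    - [0,0,-90,0,0,0]
    - [0,0,-110,0,0,0]
    - [0,0,-110,0,0,0]
    - [0,0,-110,0,0,0]

```text
clock: 14.05
position: [0.5653, 0.2564, 0.0893]
ee_rot: [-0.0, 0.12, 0.993, 0.0]
contact_force: [-0.1, 0.7, -0.7]
width: 0.0457
```

Run:
```python
from h import *
im,d=cams.get_image("wrist"); cv2.imwrite("pics/w9.png",im[:,:,::-1])
s=telemetry.get_state(); print(s["clock"],s["position"],s["width"],s["contact_force"])
P=cloud("wrist",d,s); T=(P-s["position"])@rot(s["ee_rot"])*1000; np.save("T9.npy",T)
im,d=cams.get_image("scene"); cv2.imwrite("pics/s9.png",cv2.resize(im[100:260,160:320,::-1],None,fx=4,fy=4)); np.save("Ps9.npy",cloud("scene",d))
```

```text
14.1 [0.56457307 0.25621702 0.08825813] 0.045732643901053 [-0.62245088 -0.37398197 -1.73913461]
```

View pics/w9.png

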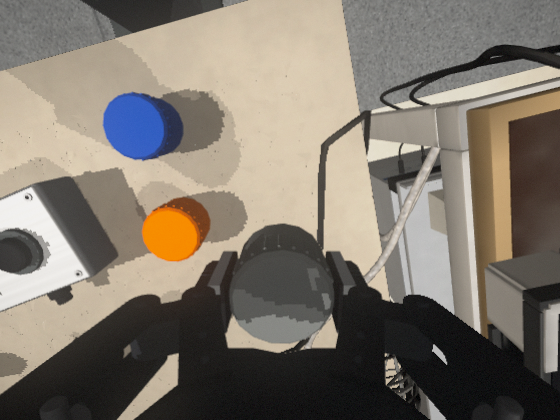

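View pics/s9.png

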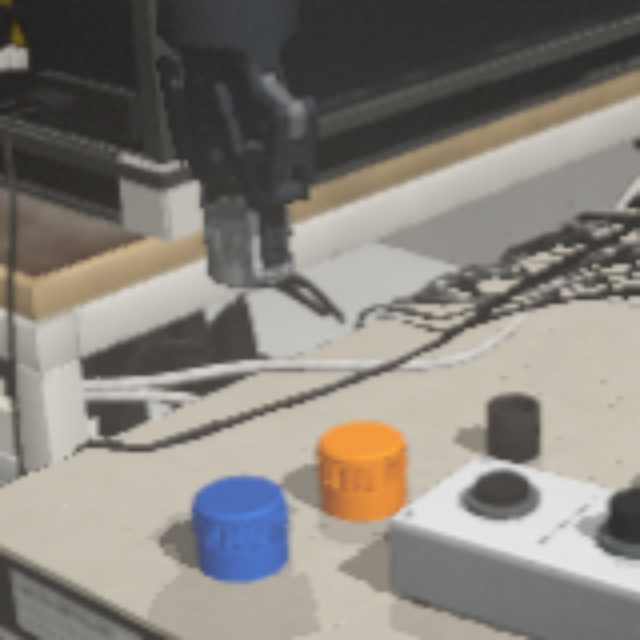

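```bash
cat >> h.py <<'E'
def covertop(T):
    # top disc of the held cover in tool mm
    v,u=np.mgrid[0:420,0:560]
    c=T[300,285]
    m=(abs(T[...,2]-c[2])<2.5)&(np.hypot(T[...,0]-c[0],T[...,1]-c[1])<45)&(abs(T[...,1])<22)
    p=T[m]; A=np.c_[2*p[:,:2],np.ones(len(p))]
    return np.median(p[:,2]),cv2.minEnclosingCircle(p[:,:2].astype(np.float32)),p.min(0),p.max(0),m
E
python3 - <<'E'
from h import *
T=np.load("T9.npy"); r=covertop(T); print(r[:4])
for v in range(224,345,8): print(v,T[v,285].round(1),T[v,240].round(1),T[v,320].round(1))
print(delta([0.50,0.06,0.12]))
E
```

```text
(np.float64(-58.48195525361352), ((-1.0178805589675903, 0.09548834711313248), 23.77806854248047), array([-24.15110319, -21.99301162, -60.83132987]), array([ 22.43643036,  21.99350693, -56.73701418]))
224 [ 22.1   1.9 -23.6] [-15.7 -38.3  88.8] [-13.6  35.2  82.7]
232 [ 21.6   1.8 -34.5] [-23.2 -38.5  87.8] [-21.   35.4  81.9]
240 [ 22.    1.7 -46.1] [-32.  -39.1  89.8] [-28.8  35.7  81.9]
248 [ 21.7   1.6 -54.5] [-40.1 -39.4  89.5] [ 10.   20.3 -27.2]
256 [ 20.2   1.5 -59.3] [  9.7 -20.4 -36.6] [ 13.7  17.9 -45.2]
264 [ 16.    1.5 -58.1] [ 12.9 -18.2 -51.9] [ 14.9  16.5 -55.9]
272 [ 12.5   1.5 -58.4] [ 11.8 -17.5 -57.1] [ 12.9  16.1 -59.3]
280 [  8.2   1.6 -57.4] [  8.3 -17.6 -57.7] [  8.5  16.4 -58. ]
288 [  4.9   1.6 -58.4] [  5.1 -17.6 -58.7] [  4.6  16.6 -57.9]
296 [  1.2   1.6 -58.6] [  1.2 -17.7 -58.7] [  1.8  16.5 -59.5]
304 [ -3.4   1.6 -57.6] [ -2.8 -17.9 -58.6] [ -3.2  16.9 -57.9]
312 [ -6.8   1.6 -58.5] [ -6.8 -18.1 -58.6] [ -6.7  16.9 -58.7]
320 [-11.2   1.6 -58.2] [-10.8 -18.2 -58.7] [-11.   17.1 -58.4]
328 [-15.1   1.7 -58.5] [-129.9  -42.8   89.5] [-15.7  17.4 -57.7]
336 [-19.2   1.7 -58.7] [-139.4  -43.1   89.1] [-139.5   40.7   89.2]
344 [-149.     4.    88.5] [-150.   -43.6   89.7] [-148.3   40.8   87.7]
[  15.8 -205.8  -31.8]
```

The cover is held upright (gripper width 45.7 mm). In the tool frame its centre is at (-1.0, 0.1) mm and its rim 20.5 mm above the reported TCP. Next I'll move near the console and re-measure the bay with the wrist camera.

servo_tool:
  steps:
    - [4,-40,-10,0,0,0]
    - [8,-80,-20,0,0,0]
    - [12,-120,-32,0,0,0]
    - [15,-165,-32,0,0,0]
    - [16,-206,-32,0,0,0]
    - [16,-206,-32,0,0,0]
    - [16,-206,-32,0,0,0]
    - [16,-206,-32,0,0,0]

```text
clock: 14.95
position: [0.5008, 0.0609, 0.1205]
ee_rot: [-0.001, 0.12, 0.993, 0.0]
contact_force: [-0.6, -0.5, -0.4]
width: 0.0458
```

servo_tool:
  steps:
    - [0,0,0,0,0,0]
    - [0,0,0,0,0,0]

```text
clock: 15.15
position: [0.501, 0.0613, 0.1209]
ee_rot: [-0.0, 0.119, 0.993, 0.0]
contact_force: [0.2, -0.0, -0.5]
width: 0.0459
```

Run:
```python
from h import *
s=telemetry.get_state(); print(s["clock"],s["position"],s["width"])
im,d=cams.get_image("wrist"); cv2.imwrite("pics/w10.png",im[:,:,::-1])
P=cloud("wrist",d,s); X=P.reshape(-1,3); T=(P-s["position"])@rot(s["ee_rot"])*1000
print(covertop(T)[:2])
np.savez("w10.npz",im=im,d=d,P=P,T=T)
for n,c in dict(L=(0.5375,0.0513),M=(0.5475,-0.0225),R=(0.558,-0.097)).items():
    m0=(np.hypot(*(X[:,:2]-c).T)<0.02)&(X[:,2]<0.08)&(X[:,2]>0.054)
    zz=np.median(X[m0][:,2]); m=m0&(abs(X[:,2]-zz)<0.003)
    print(n,m.sum(),zz,cv2.minEnclosingCircle(X[m][:,:2].astype(np.float32)))
    m=(np.hypot(*(X[:,:2]-c).T)<0.024)&(abs(X[:,2]-0.05)<0.0015); print(" collar",m.sum(),cv2.minEnclosingCircle(X[m][:,:2].astype(np.float32)))
m=(abs(X[:,2]-0.045)<0.003)&(np.hypot(*(X[:,:2]-[0.545,-0.02]).T)<0.14)
print(cv2.minAreaRect(X[m][:,:2].astype(np.float32)))
```

```text
15.15 [0.50103678 0.06129634 0.12092318] 0.04588606844857444
(np.float64(-58.48855786112093), ((-1.5781161785125732, -0.5858051180839539), 24.123748779296875))
L 0 nan ((0.0, 0.0), 0.0)
 collar 0 ((0.0, 0.0), 0.0)
M 95 0.06604810666541944 ((0.5388253331184387, -0.02698490023612976), 0.008707390166819096)
 collar 171 ((0.5381124019622803, -0.027905672788619995), 0.014675289392471313)
R 30 0.06039758583750472 ((0.5459058880805969, -0.09805413335561752), 0.004740139003843069)
 collar 193 ((0.5501179695129395, -0.09812909364700317), 0.016571365296840668)
((0.5780711770057678, -0.01868201047182083), (0.14411664009094238, 0.2311255931854248), 8.16635799407959)
  return _methods._mean(a, axis=axis, dtype=dtype,
  ret = ret.dtype.type(ret / rcount)
```

View pics/w10.png

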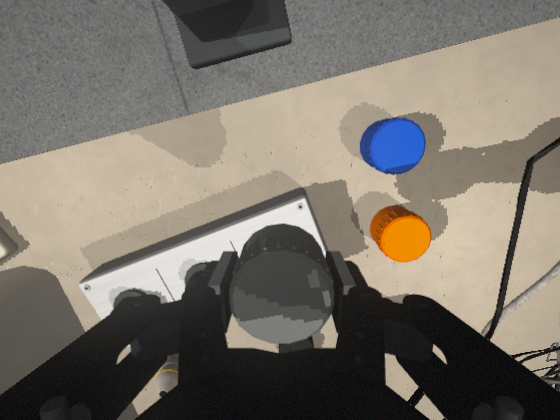

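Run:
```python
from h import *
print(delta([0.5367,0.0517,0.038]))
```

```text
[-36.9  -0.8  83. ]
```

servo_tool:
  steps:
    - [-18,0,10,0,0,0]
    - [-37,-1,25,0,0,0]
    - [-37,-1,45,0,0,0]
    - [-37,-1,58,0,0,0]
    - [-37,-1,66,0,0,0]
    - [-37,-1,70,0,0,0]
    - [-37,-1,70,0,0,0]
    - [-37,-1,70,0,0,0]

```text
clock: 16.0
position: [0.5371, 0.0507, 0.0519]
ee_rot: [0.001, 0.12, 0.993, 0.0]
contact_force: [-0.7, -0.7, -1.1]
width: 0.0456
```

Run:
```python
from h import *
ps=[]
for i in range(3):
    im,d=cams.get_image("top" if i else "scene"); s=telemetry.get_state(); ps.append(s["position"])
    if i==0: cv2.imwrite("pics/s11.png",cv2.resize(im[150:270,220:380,::-1],None,fx=5,fy=5))
    if i==1: cv2.imwrite("pics/t11.png",cv2.resize(im[150:270,220:380,::-1],None,fx=5,fy=5))
print(np.array(ps).round(4),delta([0.5367,0.0517,0.038]))
print(s["contact_force"])
```

```text
[[0.5372 0.0506 0.052 ]
 [0.5372 0.0506 0.0521]
 [0.5371 0.0505 0.052 ]] [ 0.7  1.  14. ]
[-0.6648099  -1.35849351 -0.32007229]
```

View pics/s11.png

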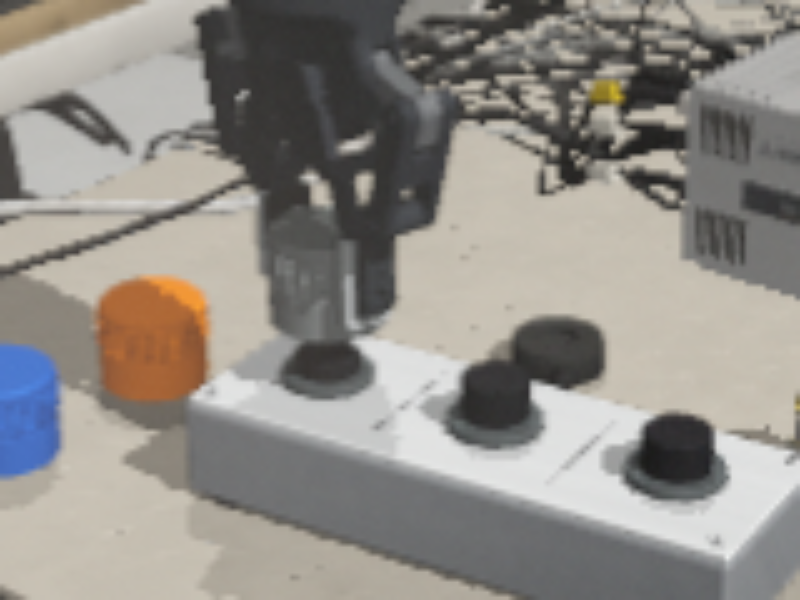

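servo_tool:
  steps:
    - [0.7,1,4,0,0,0]
    - [0.7,1,9,0,0,0]
    - [0.7,1,14,0,0,0]
    - [0.7,1,18,0,0,0]
    - [0.7,1,18,0,0,0]
    - [0.7,1,18,0,0,0]

```text
clock: 16.75
position: [0.5361, 0.0516, 0.0331]
ee_rot: [-0.0, 0.12, 0.993, 0.0]
contact_force: [-0.4, 0.1, -0.1]
width: 0.0455
```

servo_tool:
  steps:
    - [0,0,1,0,0,0]
    - [0,0,2,0,0,0]
    - [0,0,3,0,0,0]
    - [0,0,4,0,0,0]
    - [0,0,4,0,0,0]

```text
clock: 17.25
position: [0.5361, 0.0517, 0.0291]
ee_rot: [-0.0, 0.12, 0.993, 0.0]
contact_force: [-0.3, -0.5, -1.3]
width: 0.0459
```

servo_tool:
  steps:
    - [0,0,0.5,0,0,0]
    - [0,0,1,0,0,0]
    - [0,0,1.5,0,0,0]
    - [0,0,2,0,0,0]
    - [0,0,2,0,0,0]

```text
clock: 17.75
position: [0.5361, 0.0516, 0.0272]
ee_rot: [-0.0, 0.12, 0.993, 0.0]
contact_force: [0.4, -0.3, -1.4]
width: 0.0456
```

servo_tool:
  steps:
    - [0,0,0.5,0,0,0]
    - [0,0,1,0,0,0]
    - [0,0,1.5,0,0,0]
    - [0,0,1.5,0,0,0]

```text
clock: 18.15
position: [0.5361, 0.0517, 0.0257]
ee_rot: [-0.0, 0.12, 0.993, 0.0]
contact_force: [-0.1, 0.5, -1.4]
width: 0.0458
```

servo_tool:
  steps:
    - [0,0,0.5,0,0,0]
    - [0,0,1,0,0,0]
    - [0,0,1,0,0,0]

```text
clock: 18.45
position: [0.5362, 0.0516, 0.0248]
ee_rot: [0.0, 0.12, 0.993, 0.0]
contact_force: [-0.3, 0.5, -0.5]
width: 0.0459
```

servo_tool:
  steps:
    - [0,0,0.4,0,0,0]
    - [0,0,0.8,0,0,0]
    - [0,0,0.8,0,0,0]

```text
clock: 18.75
position: [0.5362, 0.0516, 0.0248]
ee_rot: [0.0, 0.12, 0.993, 0.0]
contact_force: [-2.0, -0.3, 5.6]
width: 0.0457
```

Contact at 5.6 N, with the TCP at the height expected for a flush fit. Releasing.

servo_tool:
  steps:
    - [0,0,0,0,0,0]
    - [0,0,0,0,0,0]
    - [0,0,0,0,0,0]
    - [0,0,0,0,0,0]
    - [0,0,0,0,0,0]
  hand: 65

```text
clock: 19.25
position: [0.5361, 0.0516, 0.0239]
ee_rot: [-0.0, 0.12, 0.993, 0.0]
contact_force: [-0.2, 0.0, 0.0]
width: 0.0637
```

servo_tool:
  steps:
    - [0,0,-5,0,0,0]
    - [0,0,-15,0,0,0]
    - [0,0,-35,0,0,0]
    - [0,0,-60,0,0,0]
    - [10,0,-90,0,0,0]
    - [40,0,-120,0,0,0]
    - [60,0,-120,0,0,0]
    - [60,0,-120,0,0,0]

```text
clock: 20.05
position: [0.4759, 0.0665, 0.1458]
ee_rot: [0.001, 0.12, 0.993, 0.0]
contact_force: [0.8, 0.0, -0.9]
width: 0.0638
```

servo_tool:
  steps:
    - [0,0,0,0,0,0]
    - [0,0,0,0,0,0]
    - [0,0,0,0,0,0]

```text
clock: 20.35
position: [0.4787, 0.0657, 0.1435]
ee_rot: [-0.0, 0.12, 0.993, -0.0]
contact_force: [0.0, -0.7, -0.4]
width: 0.0638
```

Run:
```python
from h import *
s=telemetry.get_state(); print(s["clock"],s["position"],s["width"],s["contact_force"])
im,d=cams.get_image("wrist"); cv2.imwrite("pics/w12.png",im[:,:,::-1])
P=cloud("wrist",d,s); X=P.reshape(-1,3)
def chk(X):
    for n,c in dict(L=(0.5375,0.0513),M=(0.5475,-0.0225),R=(0.558,-0.097)).items():
        m=(np.hypot(*(X[:,:2]-c).T)<0.010)&(X[:,2]<0.11); print(n,m.sum(),np.median(X[m][:,2]))
    m=(np.hypot(*(X[:,:2]-(0.5375,0.0513)).T)<0.035)&(abs(X[:,2]-0.083)<0.005); p=X[m]
    print("cover",cv2.minEnclosingCircle(p[:,:2].astype(np.float32)),np.median(p[:,2]))
    A=np.c_[p[:,:2]-p[:,:2].mean(0),np.ones(len(p))]; print("tilt",np.linalg.lstsq(A,p[:,2],rcond=None)[0])
chk(X); print("plate",P[...,2][(abs(P[...,2]-0.045)<0.004)&(np.hypot(P[...,0]-0.52,P[...,1]-0.0)<0.02)].mean())
im,d=cams.get_image("top"); chk(cloud("top",d).reshape(-1,3))
im,d=cams.get_image("scene"); cv2.imwrite("pics/s12.png",cv2.resize(im[150:270,220:420,::-1],None,fx=4,fy=4))
```

```text
20.35 [0.47867106 0.06570052 0.1434742 ] 0.06380998939957903 [ 0.01539836 -0.74335895 -0.39059184]
L 364 0.08318754922636593
M 26 0.06735451182397639
R 0 nan
cover ((0.5366830825805664, 0.05140950158238411), 0.024223025888204575) 0.08303417575259095
tilt [ 0.01878187 -0.00309276  0.08287621]
plate 0.045012033972113605
L 0 nan
M 0 nan
R 0 nan
cover ((0.0, 0.0), 0.0) nan
tilt [0. 0. 0.]
  return _methods._mean(a, axis=axis, dtype=dtype,
  ret = ret.dtype.type(ret / rcount)
<stdin>:10: RuntimeWarning: Mean of empty slice.
  ret = um.true_divide(
```

View pics/s12.png

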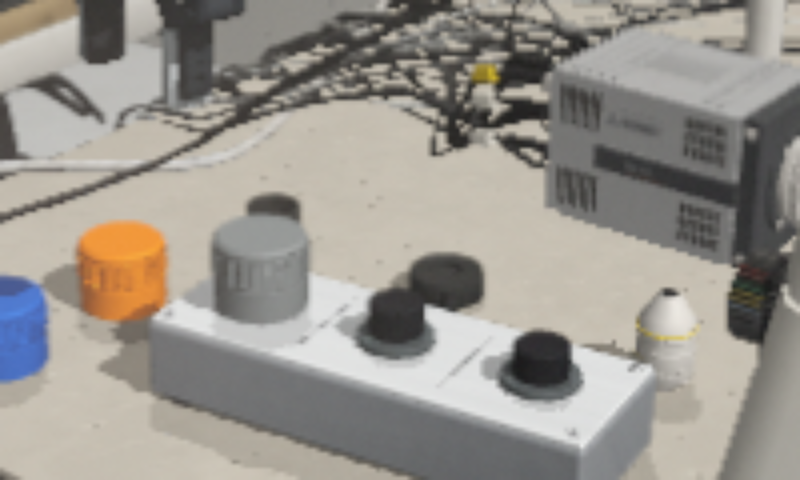

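View pics/w12.png

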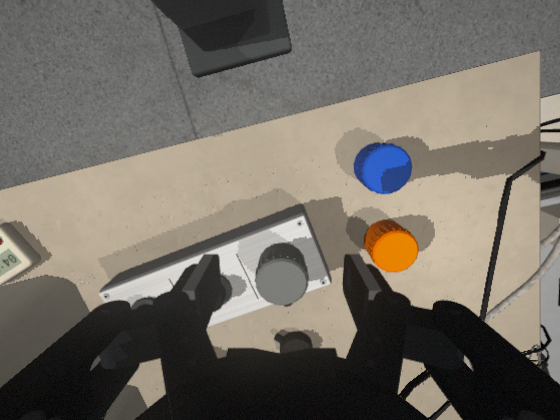

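The cover's top is at 83.1 mm over the 45.0 mm plate, so it sits flush. It is within 1 mm of bay_left's centre, the other two keys are up, and nothing else has moved. Handing in.

```bash
python3 -c "
from h import *
print(sign_off())"
```

```text
the job is handed in; nothing more can be done
None
```

The sound key is in bay_left, and the cover now sits flush over it. I handed the job in at about 20 s; `sign_off` gave no verdict.

- **Finding the key:** I pressed bay_left first. The force climbed to about 7.3 N, then fell to zero, and the key top dropped from 69.7 to 57.8 mm and stayed there. It was clearly the sound key, so I left the other two alone.
- **Placing the cover:** I lifted the grey cover and lowered it over that key until it touched the plate (5.6 N), then released it and moved the arm clear.
- **Last checks (wrist camera):**
  - The cover top is at 83.1 mm over the 45.0 mm plate. That matches its 38 mm height, so it is flush.
  - It is within about 1 mm of the bay centre.
  - The fitted tilt was about 0.02 rad, under the 0.04 limit and likely mostly depth noise.
  - The middle key still reads 67.4 mm, so it is up.
  - The right key was hidden from the wrist camera, but the scene picture shows it up. The bystanders look undisturbed there.

**What disagreed or failed:**
- **Fingertip position:** The closed fingertips were not at the reported TCP. The cameras put them about 30 mm behind it and the contact with the key about 26 mm, so I worked from those measurements.
- **Top camera:** My last check with it gave no reading on the console, so the final position rests on the wrist and scene cameras.

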